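Set up the egg poacher on the hob

TASK

Get the egg poacher ready to go on: first lay the ring-shaped cup carrier flat on the ledge inside the pan, then set each of the three dark poaching cups upright and fully down in its own ring of the carrier, and finally put the domed lid on so that it sits level all round on the pan's rim. Leave the flat black jar lid and the food tin where they are.

Things in the scene. Friction and masses are not known exactly. Their poses are not given: they have to be found in the camera images.
- pan: Round stainless steel pan standing on the grates, two small loop handles on its own +y and -y sides (out to 125 mm from the middle); it does not move. Origin: centre of its underside, z up. Rim 194 mm across at z = 70; the bore below it is 182 mm across, down to a flat ledge at z = 42 that runs in to 156 mm across; below that the deep part.
- carrier: Aluminium cup carrier, 172 mm across, an open frame with three rings whose tops are at z = 3 (rolled outer edge 5 mm thick); lies flat. Origin: centre of its underside, z up. Ring centres are 44 mm from the middle at 0, 120 and 240 deg from its own +x; each hole is 56 mm across. Black grip knob in the middle: 15 mm across from z = 17 to 33, top at 36, thin stem below. About 0.22 kg.
- lid: Domed steel lid, 193 mm across at its flange. Origin: centre of its underside, z up. A tapered skirt, 164 mm across at z = 0 and 175 mm at z = 8, where the flange's underside is: the skirt goes into the pan's bore, the flange rests on the rim. Hollow inside, clears the cups. Black knob on top: 26 mm across from z = 58 to 73, top at 76; dome top at 44. About 0.32 kg.
- cup_a: One of three equal dark metal poaching cups, round, 40 mm high. Origin: centre of its underside, z up. Upright collar 62 mm across from z = 20 to 40 (grip it here from above); the body below tapers from 52 mm at z = 19 to 38 mm at the foot. The step at z = 20 rests on a carrier ring, the foot then hangs 17 mm below the carrier's underside. About 0.07 kg. Stands on the front edge of the range.
- cup_b: One of three equal dark metal poaching cups, round, 40 mm high. Origin: centre of its underside, z up. Upright collar 62 mm across from z = 20 to 40 (grip it here from above); the body below tapers from 52 mm at z = 19 to 38 mm at the foot. The step at z = 20 rests on a carrier ring, the foot then hangs 17 mm below the carrier's underside. About 0.07 kg. Stands on the front edge of the range.
- cup_c: One of three equal dark metal poaching cups, round, 40 mm high. Origin: centre of its underside, z up. Upright collar 62 mm across from z = 20 to 40 (grip it here from above); the body below tapers from 52 mm at z = 19 to 38 mm at the foot. The step at z = 20 rests on a carrier ring, the foot then hangs 17 mm below the carrier's underside. About 0.07 kg. Stands on the front edge of the range.
- jar_lid: Bystander: black screw lid of a jar, flat and closed on top, 62 mm across, 17 mm high, lying among the cups on the front edge of the range. Origin: centre of its underside. Leave it alone.
- tin: Bystander: closed food tin with a printed paper label, 75 mm across, 58 mm high, standing on the front edge of the range among the poaching cups. Origin: centre of its underside. Leave it alone.

How it is judged:
On the way, in this order (a step that is already met when the one before it is completed fails the run):
1. the carrier lies flat on the ledge in the pan (horizontal distance between carrier and pan below 0.007 m and z of carrier in the frame of pan between 0.039 and 0.0455 m and angle between carrier's own z axis and vertical below 0.05 rad), for 0.2 s.
2. all three cups stand in the rings of the carrier, in the pan (all of step 1 and horizontal distance between each of cup_a, cup_b, cup_c and carrier below 0.05 m and z of cup_a in the frame of carrier between -0.02 and -0.0145 m and angle between each of cup_a, cup_b, cup_c's own z axis and vertical below 0.08 rad and z of cup_b in the frame of carrier between -0.02 and -0.0145 m and z of cup_c in the frame of carrier between -0.02 and -0.0145 m), for 0.2 s.
3. the lid sits level on the pan (all of step 2 and horizontal distance between lid and pan below 0.007 m and z of lid in the frame of pan between 0.059 and 0.0655 m and angle between lid's own z axis and vertical below 0.05 rad), for 0.2 s.
At the end, for the whole second after the job is handed in: Carrier flat on the pan's ledge (centre within 7 mm, height within 3 mm), each cup upright in its own ring and down on its step (within 3 mm), lid level on the rim (centre within 7 mm, height within 3 mm), all released and at rest (all of step 3 and linear speed of each of carrier, lid, cup_a, cup_b, cup_c below 0.02 m/s and contact force between the fingers and carrier below 0.3 N and contact force between the fingers and lid below 0.3 N and contact force between the fingers and cup_a below 0.3 N and contact force between the fingers and cup_b below 0.3 N and contact force between the fingers and cup_c below 0.3 N); the robot touches nothing.
It fails at once if the jar lid or the food tin was disturbed (moved 25 mm or tipped) (distance of any of jar_lid, tin from where it was at the start of the episode above 0.025 m or angle between any of jar_lid, tin's own z axis and vertical above 0.35 rad).
It also fails if it takes over 128 s, if anything falls off the work surface, if the arm or the gripper's body presses on something with over 40 N, if the wrist force passes 120 N, or if a joint passes its speed limit or range.

ROBOT

A 6-joint arm with a two-finger parallel gripper is mounted at the origin on a cart in front of the work surface, level with it; the furniture and walls round the work are solid. World frame = base frame: x ahead of the robot, y to its left, z up, the work surface at z = 0. Lengths are in m, angles in rad, forces in N, time in s.
With the tool pointing down it reaches from about 0.325 to 0.85 m from the base axis. Payload 15.5 kg.
Tool frame: the origin (TCP) lies midway between the tips of the shut fingers; the grasp point (between the pads) lies 19 mm behind it; z points along the fingers, y is the line along which they close (so a half turn about z gives the same grasp; the last joint's range is limited). The gripper opens to 91 mm and grips with 3 to 60 N. Pads are 32 mm wide; open, the fingers measure 118 mm over their backs; the gripper's body (76 mm by 178 mm) begins 60 mm behind the grasp point.
Start: joints at [-1.246, 0.494, 1.345, -0, 1.302, -0.096], TCP at [0.255, -0.57, 0.214] pointing down, gripper open.
Joint ranges: [-2.91, 2.91], [-0.82, 2.16], [0.22, 2.67], [-1.22, 4.37], [0.12, 2.79], [-3.08, 3.08]. Speed limits (rad/s): [1.89, 1.89, 2.57, 3.01, 3.01, 3.01].

INTERFACE

Orientations are given as a unit quaternion [w, x, y, z].
In Python, from plant import env, get_image, order gives the robot as it stands.
- The arm moves only by the tool move_arm, never from a script. Its argument "rows" is text: rows parted by semicolons, each of 5 numbers parted by spaces: the finger opening in mm, from 0 to 91.2, then the shift along the world's x, y, z in mm, then the turn about the world's z in degrees. In form: jaw dx dy dz roll; .... A call has 1 to 12 rows; each row is the pose to reach, as a shift and turn from the pose commanded when the call began; what a row does not reach only later rows make up. A row lasts 1/8 s, in which the tool goes at most 62.5 mm and 10.7 degrees, less where a joint would pass 70% of its speed; a pose out of reach is approached as far as the arm can. A call with a gripper value outside its range is refused whole. The fingers move at their own pace and stop on an object; "newtons" is the grip in N (left out, the last holds). Time passes only in rows, so rows that repeat a pose let the fingers close. It gives the time, the measured TCP pose, the force, the opening and the grip force at its end, in the units of the state.
- env.read_state(): the state, without advancing time (a new reading comes with each control period).
- get_image(name): name is "scene" or "top" or "wrist"; returns a dict with "img" (420x560x3 uint8, red, green, blue), "z_map" (420x560 float32, m along the optical axis (not along the pixel's ray), 0 where there is no reading), "K" (3x3 intrinsics, pixels), "distortion" ([k1, k2, p1, p2, k3] as OpenCV has them; the pictures are not rectified), "R" (3x3) and "t" (3): a world point X has camera coordinates R X + t; the wrist camera has in their place "tool_from_camera" (4x4, takes a point from camera to tool coordinates, whose origin is the TCP and whose axes are the flange's). Camera axes: x right, y down, z forward; pixel columns grow to the right and rows downward; lengths in m; the calibration is good to about 2 mm. A picture is of the moment at which its call begins: read the wrist's pose just before it.
- order.job_done(): hands the job in; it is judged then, once.
The state is a dict: "t": time; "joint_pos": joint angles; "dq": joint speeds; "effort": joint torques, N m; "ee_pos": TCP position; "ee_rot": TCP orientation; "force": force on the tool from outside, world axes, zero at the start; "wrist_torque": the same for the moment, N m; "finger_gap": finger opening in m; "grasp_force": force on a finger pad.
Only numpy, scipy, OpenCV 4.12 (cv2) and the standard library are available. Lean on these libraries where they do the work, as an engineer would, in place of code of your own. Each camera call takes 0.05 s, during which the arm holds its last target. There are 200 camera calls.

## Working session

There is one attempt and no reset: what is moved stays moved. The work goes in short steps, Python scripts to look and compute and a tool call to move; the robot and the scene stay as the last step left them, time stands still between calls to the robot, and variables do not carry over. Pictures are saved under pics/ and viewed, at most 14 in all, crops included, and the job is handed in when it is done.

Besides the shell and the picture viewer there is one more tool, called as a command line: name --argument value ..., lists and objects as JSON in quotes. move_arm: Moves the arm, as the interface text tells. Its arguments: {"type":"object","properties":{"rows":{"type":"string"},"newtons":{"type":"number"}},"required":["rows"]}

```bash
ls; mkdir -p pics
cat > h.py <<'E'
import numpy as np, cv2
from plant import env, get_image, order
def world(d, st=None):
    "per-pixel world points from depth (distortion handled)"
    h,w=d["z_map"].shape
    u,v=np.meshgrid(np.arange(w),np.arange(h))
    p=cv2.undistortPoints(np.stack([u,v],-1).reshape(-1,1,2).astype(np.float64),d["K"],np.array(d["distortion"],float)).reshape(h,w,2)
    z=d["z_map"]
    c=np.dstack([p[...,0]*z,p[...,1]*z,z])
    if "R" in d: return (c-np.array(d["t"]))@np.array(d["R"])
    from scipy.spatial.transform import Rotation as Ro
    T=np.array(d["tool_from_camera"]); q=st["ee_rot"]
    R=Ro.from_quat([q[1],q[2],q[3],q[0]]).as_matrix()
    return (c@T[:3,:3].T+T[:3,3])@R.T+np.array(st["ee_pos"])
def save(d,n): cv2.imwrite("pics/"+n,d["img"][:,:,::-1])
E
python3 - <<'E'
from h import *
st=env.read_state(); print(st)
for n in("scene","top","wrist"):
    d=get_image(n); save(d,n+"0.png"); np.savez("pics/"+n+"0.npz",W=world(d,st),img=d["img"],z=d["z_map"])
E
```

```text
pics
{'t': 0.0, 'joint_pos': array([-1.24550865e+00,  4.94169277e-01,  1.34611769e+00,  1.53202474e-05,
        1.30250862e+00, -9.54978626e-02]), 'dq': array([ 4.75692759e-04, -1.79869180e-04,  1.25329549e-03,  2.42023944e-03,
        2.95159398e-04, -5.38865627e-05]), 'effort': array([ 3.75798394e-03, -8.78810477e+01, -3.81846356e+01,  7.12140743e-02,
        5.33967535e-02, -3.48779668e-05]), 'ee_pos': array([ 0.25518693, -0.57011897,  0.21335147]), 'ee_rot': array([-5.98345187e-04,  9.77949210e-01,  2.08841999e-01, -6.16170451e-05]), 'force': array([ 0.21238666, -0.14504456, -0.38943858]), 'wrist_torque': array([-0.03210904, -0.05374956,  0.02087606]), 'grasp_force': 0.0, 'finger_gap': 0.09124660573085862}
```

View pics/scene0.png

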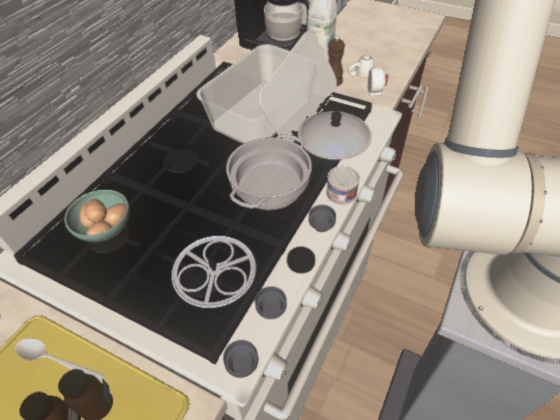

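View pics/top0.png

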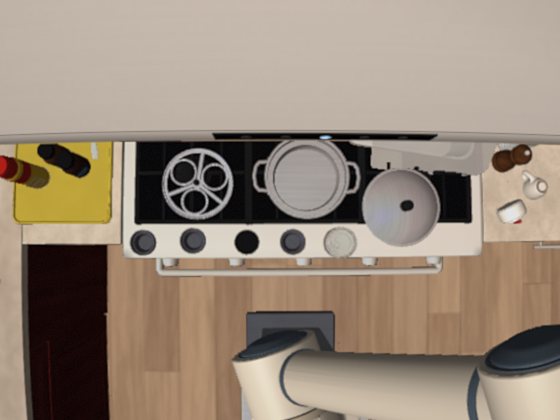

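Scene: pan near (268,172), carrier (213,270), lid (335,135), cups (321,217), (271,302), (240,358), jar lid (301,259), tin (342,185). Top: cups at (143,242), (193,240), (293,241), jar lid (247,242), tin (340,242), carrier (197,184), pan (307,178), lid (401,207).

```bash
cat > m.py <<'E'
import sys
from h import *
def circ(P,k=4):
    P=np.asarray(P); ok=np.ones(len(P),bool)
    for _ in range(k):
        A=np.c_[2*P[ok],np.ones(ok.sum())]; s=np.linalg.lstsq(A,(P[ok]**2).sum(1),rcond=None)[0]
        r=np.sqrt(s[2]+s[0]**2+s[1]**2); e=np.abs(np.hypot(*(P-s[:2]).T)-r); ok=e<max(.002,2*np.median(e[ok]))
    return s[:2],r,ok.sum()
E
python3 - <<'E'
from m import *
for n,pts in (("top",dict(c1=(143,242),c2=(193,240),jar=(247,242),c3=(293,241),tin=(340,242),car=(197,184),pan=(307,178),lid=(407,206),hood=(300,60),wall=(300,138),front=(120,235),edge=(165,250),grate=(240,200))),
 ("scene",dict(tin=(342,172),c3=(321,217),jar=(301,259),c2=(271,302),c1=(240,358),car=(213,270),knob=(218,255),lidk=(336,118),pan=(268,172),pitch=(285,22),strain=(320,60)))):
    W=np.load(f"pics/{n}0.npz")["W"]
    for k,(u,v) in pts.items(): 
        b=W[v-2:v+3,u-2:u+3].reshape(-1,3); print(n,k,W[v,u].round(3),"zmax",b[:,2].max().round(3))
W=np.load("pics/top0.npz")["W"]
def sel(c,zlo,zhi,r):
    m=(np.hypot(W[...,0]-c[0],W[...,1]-c[1])<r)&(W[...,2]>zlo)&(W[...,2]<zhi); return W[m]
for k,(u,v) in dict(c1=(143,242),c2=(193,240),c3=(293,241),jar=(247,242),tin=(340,242),car=(197,184),pan=(307,178),lid=(401,207)).items():
    p=sel(W[v,u],-.02,.3,.11 if k in("car","pan","lid") else .05)
    h,e=np.histogram(p[:,2],bins=np.arange(-.02,.16,.005)); print(k,[(round(float(a),3),int(b)) for a,b in zip(e,h) if b>3])
E
```

```text
top c1 [0.454 0.402 0.005] zmax 0.008
top c2 [ 0.458  0.277 -0.001] zmax 0.008
top jar [0.453 0.143 0.017] zmax 0.021
top c3 [0.455 0.031 0.001] zmax 0.008
top tin [ 0.452 -0.078  0.055] zmax 0.059
top car [0.589 0.258 0.073] zmax 0.073
top pan [ 0.607 -0.003  0.036] zmax 0.046
top lid [ 0.533 -0.228  0.109] zmax 0.115
top hood [0.631 0.063 0.794] zmax 0.796
top wall [0.571 0.058 0.706] zmax 0.718
top front [ 0.471  0.463 -0.006] zmax -0.002
top edge [0.434 0.347 0.001] zmax 0.008
top grate [ 0.557  0.161 -0.004] zmax 0.006
scene tin [ 0.462 -0.099  0.054] zmax 0.058
scene c3 [0.464 0.016 0.009] zmax 0.016
scene jar [0.453 0.147 0.016] zmax 0.021
scene c2 [0.465 0.261 0.006] zmax 0.007
scene c1 [0.463 0.387 0.003] zmax 0.006
scene car [0.596 0.265 0.039] zmax 0.046
scene knob [0.625 0.21  0.002] zmax 0.807
scene lidk [ 0.532 -0.219  0.106] zmax 0.11
scene pan [ 0.628 -0.032  0.041] zmax 0.043
scene pitch [ 0.866 -0.595  0.107] zmax 0.807
scene strain [ 0.663 -0.413  0.126] zmax 0.133
c1 [(-0.01, 34), (-0.005, 296), (0.0, 402), (0.005, 77), (0.01, 43), (0.015, 66), (0.02, 82), (0.025,
[... 729 characters left out ...]
 (0.015, 173), (0.02, 126), (0.025, 212), (0.03, 1019), (0.035, 1302), (0.04, 203), (0.045, 4), (0.065, 19), (0.07, 10)]
pan [(-0.01, 5), (-0.005, 133), (0.0, 208), (0.005, 21), (0.025, 43), (0.03, 343), (0.035, 1981), (0.04, 992), (0.045, 126), (0.05, 54), (0.055, 40), (0.06, 27), (0.065, 45), (0.07, 476), (0.075, 741), (0.08, 59), (0.085, 34), (0.09, 70), (0.095, 138), (0.1, 401), (0.105, 145)]
lid [(-0.01, 27), (-0.005, 459), (0.0, 426), (0.005, 35), (0.01, 8), (0.015, 23), (0.02, 29), (0.025, 70), (0.03, 225), (0.035, 92), (0.04, 461), (0.045, 548), (0.05, 371), (0.055, 479), (0.06, 581), (0.065, 666), (0.07, 936), (0.075, 559), (0.08, 42), (0.095, 4), (0.1, 12), (0.105, 72), (0.11, 18)]
```

View pics/wrist0.png

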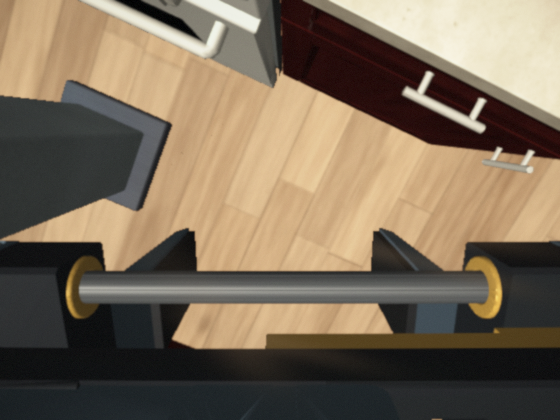

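Wrist view shows only floor/fingers for now. Next, circle fits from depth.

Run:
```python
from m import *
from scipy.cluster.vq import kmeans2
for n in("top","scene"):
    W=np.load(f"pics/{n}0.npz")["W"]
    def sel(c,r0,r1,zlo,zhi):
        r=np.hypot(W[...,0]-c[0],W[...,1]-c[1]); m=(r<r1)&(r>=r0)&(W[...,2]>zlo)&(W[...,2]<zhi); return W[m]
    for k,c in dict(c1=(.455,.40),c2=(.455,.277),c3=(.455,.03),jar=(.455,.145),tin=(.452,-.08)).items():
        lo,hi=(.03,.045) if k[0]=="c" else ((.012,.022) if k=="jar" else (.05,.064))
        p=sel(c,0,.06,lo,hi)
        if k[0]=="c": print(n,k,circ(p[:,:2]))
        else:
            print(n,k,(p.min(0)+p.max(0))[:2]/2,np.ptp(p,axis=0)[:2])
    for k,c,r0,r1,lo,hi in (("car",(.6,.265),.074,.095,.025,.048),("pan",(.607,-.003),.09,.1,.095,.112),("lid",(.535,-.228),.085,.11,.03,.06)):
        for _ in range(3):
            p=sel(c,r0,r1,lo,hi); c,r,nn=circ(p[:,:2])
        print(n,k,c,r,nn,"z",np.median(p[:,2]))
        if k=="car":
            cc=c; h=sel(c,0.015,.07,-.02,.012)[:,:2]; a=np.arctan2(h[:,1]-c[1],h[:,0]-c[0])
            ph=np.angle(np.exp(3j*a).mean())/3; print("  ring phase",np.degrees(ph), abs(np.exp(3j*a).mean()))
            p=sel(c,0,.03,.05,.08); print("  knob",np.median(p,axis=0),p.min(0),p.max(0),len(p))
        if k=="lid":
            p=sel(c,0,.03,.095,.13); print("  knob",np.median(p,axis=0),p.min(0),p.max(0),len(p))
```

```text
top c1 (array([0.46685981, 0.3937913 ]), np.float64(0.04012150992074301), np.int64(135))
top c2 (array([0.4710626 , 0.27592705]), np.float64(0.03942618445358387), np.int64(138))
top c3 (array([0.46818374, 0.03247206]), np.float64(0.03963825808503563), np.int64(114))
top jar [0.45558673 0.14447329] [0.05842265 0.06079249]
top tin [ 0.45280676 -0.08052901] [0.0734274  0.07251836]
top car [0.59447631 0.2626614 ] 0.08104810715308496 828 z 0.03644684842746193
  ring phase -43.68448230475418 0.13064142923247038
  knob [0.59388002 0.26153548 0.06831182] [0.5868827  0.25538832 0.05265169] [0.60187025 0.268752   0.07517018] 37
top pan [0.60211848 0.00312511] 0.09361842255779544 549 z 0.10326432693910526
top lid [ 0.5377923  -0.22937957] 0.09217742482369741 845 z 0.04388740948691287
  knob [ 0.5352703  -0.22807475  0.10811129] [ 0.52371297 -0.24209854  0.0965971 ] [ 0.54735691 -0.21751614  0.11530559] 107
scene c1 (array([0.4666693, 0.3951254]), np.float64(0.03958870490122092), np.int64(252))
scene c2 (array([0.47112234, 0.2760453 ]), np.float64(0.03771089699430611), np.int64(309))
scene c3 (array([0.46857752, 0.03505977]), np.float64(0.03824560418116563), np.int64(208))
scene jar [0.46365768 0.14500385] [0.07683596 0.06090706]
scene tin [ 0.45389271 -0.08039411] [0.07541333 0.07644717]
scene car [0.59544763 0.26393598] 0.08169812672036512 983 z 0.0375233850580775
  ring phase -7.851231605722108 0.14344895012269254
  knob [0.59454248 0.26434108 0.06747059] [0.58983057 0.25628128 0.05258092] [0.60390313 0.26946557 0.07355629] 67
scene pan [0.60490659 0.00415801] 0.09289377866165524 581 z 0.10378003247551507
scene lid [ 0.54186557 -0.23332826] 0.09300392434117793 581 z 0.04502462800704368
  knob [ 0.53611789 -0.22459323  0.10794739] [ 0.52607806 -0.24044356  0.09526983] [ 0.55046178 -0.215195    0.11329282] 89
```

move_arm --rows "60 340 833 10 -24;60 340 833 10 -24;60 340 833 10 -24;60 340 833 10 -24;60 340 833 10 -24;60 340 833 10 -24;60 340 833 10 -24;60 340 833 10 -24;60 340 833 10 -24;60 340 833 10 -24;60 340 833 10 -24;60 340 833 10 -24" --newtons 25

```text
t: 1.65
ee_pos: [0.5386, 0.1248, 0.2222]
ee_rot: [0.0, 1.0, 0.001, 0.0]
force: [1.3, -0.5, 0.5]
finger_gap: 0.06
grasp_force: 0.0
```

move_arm --rows "60 50 125 0 0;60 50 125 0 0;60 50 125 0 0;60 50 125 0 0;60 50 125 0 0"

```text
t: 2.28
ee_pos: [0.5878, 0.2464, 0.2222]
ee_rot: [0.0, 1.0, 0.0, -0.0]
force: [-0.2, 0.1, 0.4]
finger_gap: 0.0596
grasp_force: 0.0
```

Run:
```python
from m import *
st=env.read_state(); print(st["ee_pos"],st["ee_rot"])
for n in("scene","top","wrist"):
    st=env.read_state(); d=get_image(n); save(d,n+"1.png"); np.savez("pics/"+n+"1.npz",W=world(d,st),img=d["img"],z=d["z_map"])
W=np.load("pics/wrist1.npz")["W"]
print(W[::60,::80].round(3))
```

```text
[0.58783171 0.24635854 0.222229  ] [ 1.93668398e-04  9.99999839e-01  4.65724145e-04 -2.58563148e-04]
[[[ 0.783  0.54  -0.003]
  [ 0.786  0.462 -0.015]
  [ 0.78   0.372  0.003]
  [ 0.78   0.291  0.003]
  [ 0.78   0.21   0.003]
  [ 0.77   0.138  0.034]
  [ 0.781  0.047  0.002]]

 [[ 0.725  0.551 -0.004]
  [ 0.725  0.466 -0.007]
  [ 0.723  0.376  0.001]
  [ 0.723  0.292  0.001]
  [ 0.724  0.208  0.001]
  [ 0.718  0.134  0.035]
  [ 0.724  0.039  0.002]]

 [[ 0.663  0.549  0.013]
  [ 0.663  0.475 -0.009]
  [ 0.662  0.381  0.001]
  [ 0.662  0.293  0.008]
  [ 0.662  0.211  0.04 ]
  [ 0.663  0.119  0.001]
  [ 0.661  0.078  0.088]]

 [[ 0.596  0.574 -0.003]
  [ 0.595  0.484 -0.008]
  [ 0.596  0.388 -0.001]
  [ 0.599  0.294  0.019]
  [ 0.601  0.208  0.035]
  [ 0.597  0.114  0.002]
  [ 0.602  0.044  0.039]]

 [[ 0.523  0.589 -0.003]
  [ 0.526  0.486  0.005]
  [ 0.525  0.393  0.002]
  [ 0.537  0.293  0.037]
  [ 0.537  0.207  0.038]
  [ 0.525  0.108  0.003]
  [ 0.538  0.035  0.041]]

 [[ 0.614  0.315  0.318]
  [ 0.618  0.291  0.325]
  [ 0.615  0.276  0.318]
  [ 0.614  0.257  0.317]
  [ 0.615  0.238  0.319]
  [ 0.615  0.219  0.318]
  [ 0.618  0.204  0.325]]

 [[ 0.612  0.3    0.338]
  [ 0.612  0.285  0.337]
  [ 0.613  0.27   0.338]
  [ 0.613  0.255  0.338]
  [ 0.613  0.24   0.338]
  [ 0.614  0.226  0.339]
  [ 0.613  0.21   0.338]]]
```

View pics/wrist1.png

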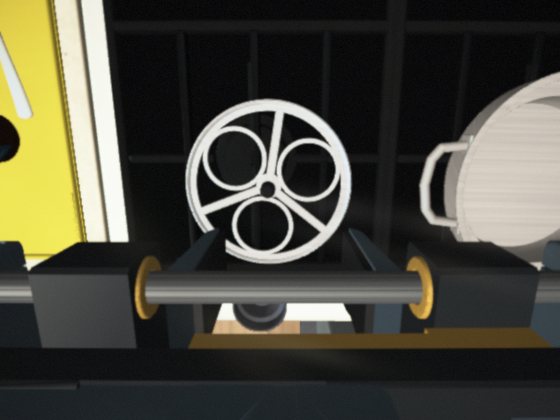

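Wrist view now shows the carrier clearly: centre/knob at (268,185), rings at (235,158), (308,168), (263,224); the pan edge at the right.

```bash
cat >> m.py <<'E'
def rays(d,uv,z,st=None):
    "cast pixels onto the world plane z"
    from scipy.spatial.transform import Rotation as Ro
    p=cv2.undistortPoints(np.asarray(uv,float).reshape(-1,1,2),d["K"],np.array(d["distortion"],float)).reshape(-1,2)
    c=np.c_[p,np.ones(len(p))]
    if "R" in d: R=np.array(d["R"]); o=-R.T@np.array(d["t"]); v=c@R
    else:
        T=np.array(d["tool_from_camera"]); q=st["ee_rot"]; Rt=Ro.from_quat([q[1],q[2],q[3],q[0]]).as_matrix()
        o=Rt@T[:3,3]+np.array(st["ee_pos"]); v=c@(Rt@T[:3,:3]).T
    return o+v*((z-o[2])/v[:,2])[:,None]
E
python3 - <<'E'
from m import *
st=env.read_state(); d=get_image("wrist"); W=world(d,st); print(np.array(d["tool_from_camera"]).round(3),d["K"][0])
def sel(c,r0,r1,lo,hi):
    r=np.hypot(W[...,0]-c[0],W[...,1]-c[1]); m=(r<r1)&(r>=r0)&(W[...,2]>lo)&(W[...,2]<hi); return W[m]
c=(.595,.263)
for _ in range(3):
    p=sel(c,.076,.095,.025,.048); c,r,n=circ(p[:,:2])
print("outer",c,r,n,np.median(p[:,2]))
k=sel(c,0,.014,.055,.085); print("knob",np.median(k,0),k.min(0),k.max(0),len(k))
g=cv2.cvtColor(d["img"],cv2.COLOR_RGB2GRAY)
m=(g>120).astype(np.uint8); cs,hi=cv2.findContours(m,cv2.RETR_CCOMP,cv2.CHAIN_APPROX_NONE)
for i,q in enumerate(cs):
    a=cv2.contourArea(q); (u,v),rr=cv2.minEnclosingCircle(q)
    if hi[0][i][3]>=0 and 300<a<40000 and 180<u<360 and v<260:
        P=rays(d,q[:,0],.037,st)[:,:2]; print(a,(u,v),rr,circ(P))
b=W[:,:,:]; s=sel((.5,.1),0,.5,.02,.05);
E
```

```text
[[ 0.001 -0.971 -0.241  0.067]
 [ 1.     0.     0.001 -0.001]
 [-0.001 -0.241  0.971 -0.171]
 [ 0.     0.     0.     1.   ]] [347.32443589   0.         283.54721428]
outer [0.59568924 0.26267575] 0.08149097712777185 3566 0.037501165837409714
knob [0.59710957 0.26219789 0.06931549] [0.5888771  0.25494308 0.05627147] [0.60325074 0.26903151 0.07166695] 205
782.0 (292.357666015625, 230.6779327392578) 27.674057006835938 (array([0.54620962, 0.23876815]), np.float64(0.023093304701287676), np.int64(82))
2097.5 (262.5, 224.5) 26.879459381103516 (array([0.55249253, 0.2691257 ]), np.float64(0.028130963372810944), np.int64(145))
835.5 (319.3804016113281, 197.39578247070312) 28.386932373046875 (array([0.5834845, 0.2088066]), np.float64(0.0229225022830386), np.int64(83))
862.0 (216.6615447998047, 181.2027130126953) 29.67266082763672 (array([0.6001857 , 0.31685963]), np.float64(0.023031413059978762), np.int64(97))
2349.5 (308.1279602050781, 169.7461700439453) 28.015153884887695 (array([0.61185678, 0.22121986]), np.float64(0.028093370252262103), np.int64(153))
2407.0 (234.5, 158.0) 28.42983627319336 (array([0.62361127, 0.29653605]), np.float64(0.02809373369327308), np.int64(156))
968.5 (298.135986328125, 140.18800354003906) 31.09860610961914 (array([0.6424396 , 0.23164204]), np.float64(0.022903292377825755), np.int64(106))
1004.5 (254.13265991210938, 135.95408630371094) 32.685359954833984 (array([0.64770171, 0.27806407]), np.float64(0.023963449031827642), np.int64(108))
```

move_arm --rows "45 8 16 0 0;45 8 16 -50 0;45 8 16 -100 0;45 8 16 -140 0;45 8 16 -160 0;45 8 16 -170 0;45 8 16 -175 0;45 8 16 -175 0;0 8 16 -175 0;0 8 16 -175 0;0 8 16 -175 0;0 8 16 -175 0" --newtons 25

```text
t: 3.98
ee_pos: [0.5963, 0.2636, 0.0475]
ee_rot: [-0.0, 1.0, 0.001, 0.0]
force: [-0.1, -0.6, 2.3]
finger_gap: 0.014
grasp_force: 25.0
```

move_arm --rows "0 0 0 10 0;0 0 0 50 0;0 0 0 100 0;0 0 0 130 0;0 0 0 130 0" --newtons 35

```text
t: 4.6
ee_pos: [0.5974, 0.2641, 0.1801]
ee_rot: [-0.001, 1.0, 0.001, 0.002]
force: [0.4, -0.0, -2.1]
finger_gap: 0.0138
grasp_force: 35.0
```

Run:
```python
from m import *
st=env.read_state(); print(st["ee_pos"],st["finger_gap"],st["force"])
S={n:np.load(f"pics/{n}1.npz")["W"] for n in("wrist","top","scene")}
S["top0"]=np.load("pics/top0.npz")["W"];S["scene0"]=np.load("pics/scene0.npz")["W"]
for n in("top","scene","wrist"):
    st=env.read_state(); d=get_image(n); S[n+"2"]=world(d,st); save(d,n+"2.png"); np.savez("pics/"+n+"2.npz",W=S[n+"2"],img=d["img"])
def sel(W,c,r0,r1,lo,hi):
    r=np.hypot(W[...,0]-c[0],W[...,1]-c[1]); m=(r<r1)&(r>=r0)&(W[...,2]>lo)&(W[...,2]<hi); return W[m]
for n,W in S.items():
    for nm,r0,r1,lo,hi in(("rim",.088,.102,.094,.112),("ledge",.06,.092,.07,.083),("deep",.0,.08,.03,.045)):
        c=(.604,.003); 
        p=sel(W,c,r0,r1,lo,hi)
        if len(p)>20:
            for _ in range(4):
                c,r,k=circ(p[:,:2]); p=sel(W,c,r0,r1,lo,hi)
                if nm!="rim" or len(p)<20: break
            print(n,nm,c,r,len(p),np.median(p[:,2]) if len(p) else 0)
```

```text
[0.5974167  0.26409079 0.18012898] 0.01376574286749443 [ 0.37861973 -0.00398741 -2.10700371]
wrist rim [0.60539664 0.00702116] 0.09148559155985495 2041 0.10420823383605203
wrist ledge [0.60586399 0.00255317] 0.08056056526355761 752 0.07657457105118678
wrist deep [0.59995042 0.00379886] 0.051103404946112346 11856 0.03971887629739336
top rim [0.60221206 0.0032917 ] 0.09357901737063212 650 0.1031393673022401
top ledge [0.60348953 0.00194766] 0.0849948284738122 1264 0.07554140745031758
top deep [0.60373016 0.00202742] 0.061129967911907175 3120 0.038767535350752974
scene rim [0.60552987 0.00400839] 0.09297058604033606 811 0.10330622371341966
scene ledge [0.60174112 0.0053011 ] 0.08660282301805104 727 0.07681286710489389
scene deep [ 0.61699601 -0.01602391] 0.05061937681973243 1591 0.040179916603689955
top0 rim [0.60204928 0.00320394] 0.09353456309366213 642 0.10313681575842552
top0 ledge [0.60341885 0.00217992] 0.08485024089163454 1264 0.0757144486106393
top0 deep [0.60392403 0.00197918] 0.061348948217969455 3131 0.038772920812455515
scene0 rim [0.60499576 0.00417364] 0.0928141693783692 9
[... 188 characters left out ...]
op2 rim [0.60203353 0.00326095] 0.09356069670055545 645 0.1032779010140968
top2 ledge [0.60329674 0.00221335] 0.08484003331724008 1261 0.07579808714308019
top2 deep [0.60383686 0.0022118 ] 0.06135279544666228 3127 0.03871652221169625
scene2 rim [0.60513287 0.0042166 ] 0.09302910741432165 832 0.10327582738173977
scene2 ledge [0.60117809 0.00566013] 0.08631952317917621 628 0.07672182424215951
scene2 deep [ 0.61698756 -0.01628362] 0.050446892061534354 1596 0.04018256671644915
wrist2 rim [0.60666409 0.07817426] 0.041770882070736204 0 0
wrist2 ledge [0.55386033 0.05899267] 0.005815809522705236 300 0.07855662266634811
wrist2 deep [0.59362675 0.04449086] 0.03649195632474092 5403 0.03945093224190871
```

View pics/wrist2.png

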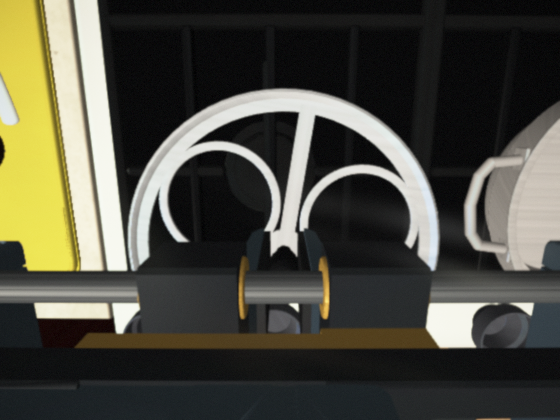

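move_arm --rows "0 6 -60 0 0;0 6 -120 0 0;0 6 -180 0 0;0 6 -235 0 0;0 6 -255 0 0;0 6 -260 0 0;0 6 -260 0 0;0 6 -260 0 0"

```text
t: 5.75
ee_pos: [0.6021, 0.0049, 0.177]
ee_rot: [-0.0, 1.0, 0.002, -0.0]
force: [0.7, -0.6, -2.9]
finger_gap: 0.0137
grasp_force: 35.0
```

Run:
```python
from m import *
def sel(W,c,r0,r1,lo,hi):
    r=np.hypot(W[...,0]-c[0],W[...,1]-c[1]); m=(r<r1)&(r>=r0)&(W[...,2]>lo)&(W[...,2]<hi); return W[m]
st=env.read_state(); print(st["ee_pos"],st["ee_rot"],st["finger_gap"])
for n in("wrist","scene","top"):
    st=env.read_state(); d=get_image(n); W=world(d,st); save(d,n+"3.png")
    c=st["ee_pos"][:2]
    for _ in range(3):
        p=sel(W,c,.074,.095,.15,.19)
        if len(p)<30: break
        c,r,k=circ(p[:,:2])
    A=np.linalg.lstsq(np.c_[p[:,:2]-c,np.ones(len(p))],p[:,2],rcond=None)[0] if len(p)>30 else None
    print(n,"carrier",c,r,len(p),"plane",A)
    p=sel(W,(.6035,.0035),.086,.104,.095,.112)
    if len(p)>30: print(n,"rim",circ(p[:,:2]),np.median(p[:,2]))
```

```text
[0.60213903 0.00492901 0.17700808] [-1.33507641e-04  9.99998598e-01  1.65778653e-03 -1.93936596e-04] 0.013681944883881041
wrist carrier [0.60318112 0.00529351] 0.08014435815363237 10882 plane [0.00108518 0.00070752 0.1672767 ]
wrist rim (array([0.60633456, 0.0036924 ]), np.float64(0.0929388741292769), np.int64(1850)) 0.10412083869330101
scene carrier [0.60173787 0.0061966 ] 0.08062844843637709 699 plane [-0.00030262  0.00317618  0.16782472]
scene rim (array([0.6048706 , 0.00407936]), np.float64(0.09286138992814286), np.int64(445)) 0.10385237337509386
top carrier [0.59925976 0.00536799] 0.08065697205849447 346 plane [-9.02513433e-03  1.33336493e-04  1.66266366e-01]
top rim (array([0.60346577, 0.00283453]), np.float64(0.09484541082441816), np.int64(231)) 0.10367951605116263
```

View pics/wrist3.png

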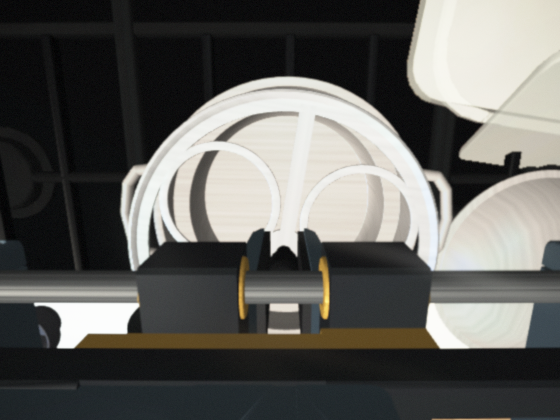

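move_arm --rows "0 3 -2 0 0;0 3 -2 -20 0;0 3 -2 -40 0;0 3 -2 -55 0;0 3 -2 -65 0;0 3 -2 -73 0;0 3 -2 -79 0;0 3 -2 -82 0;0 3 -2 -84 0;0 3 -2 -84 0;0 3 -2 -84 0"

```text
t: 7.28
ee_pos: [0.6054, 0.0016, 0.0934]
ee_rot: [0.0, 1.0, 0.001, 0.0]
force: [-0.3, -1.7, -1.9]
finger_gap: 0.0138
grasp_force: 35.0
```

move_arm --rows "0 0 0 -1 0;0 0 0 -2 0;0 0 0 -3 0;0 0 0 -4 0;0 0 0 -4 0;0 0 0 -4 0"

```text
t: 8.02
ee_pos: [0.6053, 0.0016, 0.0895]
ee_rot: [0.0, 1.0, 0.001, 0.0]
force: [-3.0, 0.3, 5.8]
finger_gap: 0.0135
grasp_force: 35.0
```

move_arm --rows "40 0 0 0 0;40 0 0 0 0;40 0 0 0 0;40 0 0 30 0;40 0 0 80 0;40 0 0 110 0;60 -50 30 130 0;60 -50 30 130 0;60 -50 30 130 0"

```text
t: 9.15
ee_pos: [0.5555, 0.0316, 0.2194]
ee_rot: [0.0, 1.0, 0.001, 0.0]
force: [-0.6, -0.8, 0.3]
finger_gap: 0.06
grasp_force: 0.0
```

```bash
cat > rings.py <<'E'
from m import *
def sel(W,c,r0,r1,lo,hi):
    r=np.hypot(W[...,0]-c[0],W[...,1]-c[1]); m=(r<r1)&(r>=r0)&(W[...,2]>lo)&(W[...,2]<hi); return W[m]
def look(tag,names=("wrist","scene","top")):
    for n in names:
        st=env.read_state(); d=get_image(n); W=world(d,st); save(d,f"{n}{tag}.png"); np.savez(f"pics/{n}{tag}.npz",W=W,img=d["img"],ee=st["ee_pos"])
        yield n,st,d,W
E
python3 - <<'E'
from rings import *
print(env.read_state()["ee_pos"])
for n,st,d,W in look("4"):
    p=sel(W,(.6035,.0035),.07,.089,.068,.09)
    if len(p)>30:
        c,r,k=circ(p[:,:2]); A=np.linalg.lstsq(np.c_[p[:,:2]-c,np.ones(len(p))],p[:,2],rcond=None)[0]; print(n,"carrier",c,r,k,"plane",A)
    p=sel(W,(.6035,.0035),.086,.104,.095,.112)
    if len(p)>30: print(n,"rim",circ(p[:,:2]),np.median(p[:,2]))
    k=sel(W,(.6035,.0035),0,.014,.09,.13)
    if len(k): print(n,"knob",np.median(k,0),k[:,2].max())
E
```

```text
[0.55546034 0.03163948 0.21940045]
wrist carrier [0.60509033 0.00293657] 0.08082152643431668 6659 plane [ 0.00321685 -0.00334875  0.07916229]
wrist rim (array([0.60471726, 0.00327765]), np.float64(0.09268551791194786), np.int64(6347)) 0.10392704996240867
wrist knob [0.60543337 0.00278244 0.11144547] 0.1141952829911113
scene carrier [0.6062267  0.00122578] 0.07826098229531078 371 plane [-0.0106791   0.02381498  0.07965171]
scene rim (array([0.60483962, 0.00404468]), np.float64(0.0928190172670145), np.int64(565)) 0.10369723663915226
scene knob [0.60352574 0.00516281 0.10827406] 0.11438388201848758
top carrier [0.56225578 0.00619106] 0.04624245656236235 121 plane [-0.00880649 -0.01600231  0.07777017]
top rim (array([0.60210134, 0.00283981]), np.float64(0.09348716417226464), np.int64(153)) 0.10344094054277
```

View pics/wrist4.png

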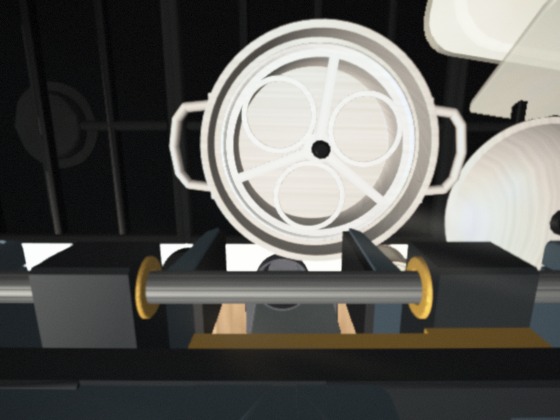

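Carrier lies flat in the pan (knob at (320,149); rings about (279,112), (365,128), (309,192)). Now ring centres by depth mask.

Run:
```python
from rings import *
st=env.read_state(); d=get_image("wrist"); W=world(d,st)
m=((W[...,2]<.064)&(np.hypot(W[...,0]-.605,W[...,1]-.003)<.1)).astype(np.uint8)
m=cv2.medianBlur(m,3)
cs,hi=cv2.findContours(m,cv2.RETR_CCOMP,cv2.CHAIN_APPROX_NONE); R=[]
for q in cs:
    a=cv2.contourArea(q)
    if a<600: continue
    P=rays(d,q[:,0],.0785,st)[:,:2]; c,r,k=circ(P); print(a,cv2.minEnclosingCircle(q),c.round(4),r.round(4),k,len(P))
    if abs(r-.028)<.0025: R.append(c)
R=np.array(R); print("mean",R.mean(0)); v=R-R.mean(0); print(np.hypot(*v.T),np.degrees(np.arctan2(v[:,1],v[:,0])))
# cups from all three views
z0=dict(top=np.load("pics/top4.npz")["W"],scene=np.load("pics/scene4.npz")["W"],top1=np.load("pics/top1.npz")["W"],scene1=np.load("pics/scene1.npz")["W"])
for n,W in z0.items():
    for k,c in dict(c1=(.455,.40),c2=(.455,.277),c3=(.455,.031)).items():
        p=sel(W,c,.0,.042,.03,.045); c2,r,kk=circ(p[:,:2]); print(n,k,c2.round(4),r.round(4),kk)
```

```text
2803.0 ((308.5, 195.5), 30.70026206970215) [0.5613 0.0087] 0.0275 170 170
895.0 ((338.2146911621094, 193.79220581054688), 35.740631103515625) [ 0.5591 -0.0172] 0.0252 74 170
1025.5 ((279.5115051269531, 184.66293334960938), 37.605995178222656) [0.5674 0.035 ] 0.0265 92 189
898.5 ((365.9454650878906, 160.98028564453125), 35.382328033447266) [ 0.5928 -0.0458] 0.0243 72 169
1120.5 ((262.89080810546875, 142.3160858154297), 39.38877868652344) [0.611  0.0523] 0.026 105 209
3228.0 ((364.8043518066406, 128.67391967773438), 33.456974029541016) [ 0.6208 -0.0393] 0.0276 182 182
3327.5 ((278.33367919921875, 114.17170715332031), 33.498409271240234) [0.6326 0.0361] 0.0276 185 185
1186.5 ((345.3383483886719, 99.7253189086914), 40.2279052734375) [ 0.6464 -0.0257] 0.0254 112 205
1302.5 ((303.8205261230469, 92.01956939697266), 41.996028900146484) [0.6535 0.0182] 0.0258 119 225
mean [0.60775574 0.0185127 ]
[0.04743517 0.043651   0.03398023 0.05921955 0.03038916 0.04579177] [-168.04221395  157.75095923   84.56755303  -77.31861287   35.30954234
   -0.39662679]
top c1 [0.453  0.3961] 0.0298 119
top c2 [0.4582 0.274 ] 0.0297 101
top c3 [0.4546 0.0334] 0.0293 80
scene c1 [0.4536 0.3963] 0.0295 273
scene c2 [0.4588 0.274 ] 0.0297 255
scene c3 [0.4556 0.0338] 0.0297 213
top1 c1 [0.4539 0.3955] 0.029 45
top1 c2 [0.4591 0.2742] 0.0292 52
top1 c3 [0.4546 0.0334] 0.0294 78
scene1 c1 [0.4537 0.3961] 0.0294 277
scene1 c2 [0.4588 0.2738] 0.0296 261
scene1 c3 [0.4557 0.0336] 0.0298 222
```

move_arm --rows "85 -60 2 0 0;85 -120 2 0 0;85 -150 2 0 0;85 -150 2 0 0;85 -150 2 0 0;85 -150 2 0 0"

```text
t: 10.1
ee_pos: [0.4064, 0.0335, 0.2191]
ee_rot: [0.0, 1.0, 0.001, 0.0]
force: [-0.0, 0.3, -0.7]
finger_gap: 0.0849
grasp_force: 0.0
```

```bash
cat > cup.py <<'E'
from rings import *
def cup(tag,c0):
    st=env.read_state(); print(st["ee_pos"].round(4),"joints",st["joint_pos"].round(3),st["finger_gap"])
    for n,st,d,W in look(tag,("wrist",)):
        c=np.array(c0)
        for _ in range(3):
            p=sel(W,c,.025,.036,.036,.046); c,r,k=circ(p[:,:2])
        print("cup rim",c.round(4),r.round(4),k,"move",((c-st["ee_pos"][:2])*1000).round(1))
E
python3 -c "
from cup import *
cup('5',(.455,.0335))"
```

```text
[0.4064 0.0335 0.2191] joints [-0.064  0.18   1.835  0.     1.125  1.505] 0.08488217307040635
cup rim [0.4547 0.0333] 0.0296 525 move [48.3 -0.2]
```

View pics/wrist5.png

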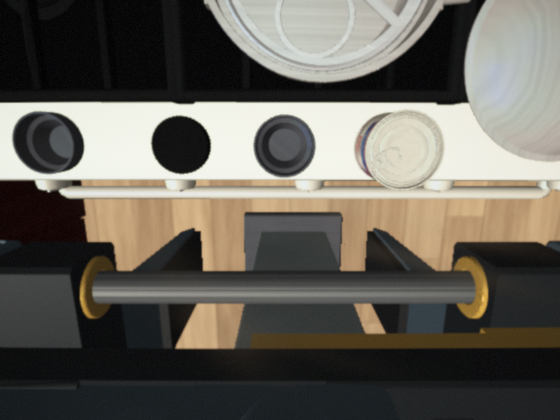

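move_arm --rows "88 48 0 0 0;88 48 0 -60 0;88 48 0 -120 0;88 48 0 -160 0;88 48 0 -180 0;88 48 0 -190 0;88 48 0 -195 0;88 48 0 -195 0;50 48 0 -195 0;50 48 0 -195 0;50 48 0 -195 0;50 48 0 -195 0" --newtons 20

```text
t: 11.65
ee_pos: [0.4534, 0.0336, 0.0245]
ee_rot: [0.0, 1.0, 0.001, 0.0]
force: [-0.7, 0.1, 6.7]
finger_gap: 0.0611
grasp_force: 20.0
```

move_arm --rows "50 0 0 20 0;50 0 0 70 0;50 0 0 120 0;50 20 -8 150 -10;50 55 -20 160 -20;50 90 -40 165 -30;50 125 -60 165 -40;50 155 -70 165 -50;50 167 -73 165 -60;50 167 -73 165 -69;50 167 -73 165 -69;50 167 -73 165 -69"

```text
t: 13.15
ee_pos: [0.62, -0.0393, 0.1892]
ee_rot: [0.0, 0.826, -0.564, -0.0]
force: [-0.1, 0.2, -1.9]
finger_gap: 0.0613
grasp_force: 20.0
```

```bash
cat > hold.py <<'E'
from rings import *
def hold(tag,names=("wrist","scene","top")):
    st=env.read_state(); e=st["ee_pos"]; print(e.round(4),st["ee_rot"].round(4),st["finger_gap"],st["joint_pos"].round(2)[5])
    for n,st,d,W in look(tag,names):
        e=st["ee_pos"]; z=e[2]+.0165
        p=sel(W,e[:2],.0,.036,z-.004,z+.006)
        if len(p)>20: 
            p2=p[np.hypot(*(p[:,:2]-e[:2]).T)>.02]; c,r,k=circ(p2[:,:2]); print(n,"held rim",c.round(4),r.round(4),k,"zmed",np.median(p[:,2]).round(4))
E
python3 -c "
from hold import *
hold('6')"
```

```text
[ 0.62   -0.0393  0.1892] [ 1.000e-04  8.257e-01 -5.641e-01 -1.000e-04] 0.061264949860550706 2.61
wrist held rim [ 0.6199 -0.0413] 0.0297 1990 zmed 0.2047
scene held rim [ 0.6204 -0.0402] 0.03 108 zmed 0.2046
```

View pics/wrist6.png

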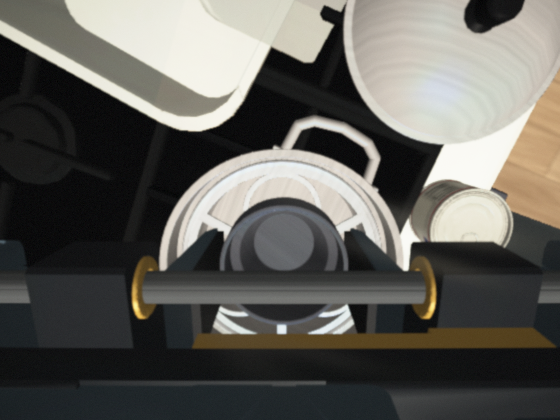

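Cup is held level at (285,240), above its ring in the pan. I'll check the camera's roll-dependent bias via the pan rim and carrier in this view.

Run:
```python
from rings import *
for t in("4","6"):
    W=np.load(f"pics/wrist{t}.npz")["W"]
    p=sel(W,(.6047,.0033),.087,.102,.098,.112); print(t,"rim",circ(p[:,:2]))
    p=sel(W,(.605,.002),.083,.089,.077,.086); print(t,"carrier edge",circ(p[:,:2]))
    c=(.535,-.228)
    for _ in range(3): p=sel(W,c,.088,.105,.035,.05); c,r,k=circ(p[:,:2])
    print(t,"lid flange",c,r,k)
    p=sel(W,(.453,-.08),.0,.04,.05,.064); print(t,"tin",p[:,:2].max(0),len(p))
```

```text
4 rim (array([0.60467788, 0.00327701]), np.float64(0.09307667819629765), np.int64(6226))
4 carrier edge (array([0.60502118, 0.00199398]), np.float64(0.08427517920743521), np.int64(1808))
4 lid flange [ 0.54033961 -0.22743472] 0.09044913354411657 787
4 tin [ 0.48934205 -0.08011061] 102
6 rim (array([0.60507005, 0.00158607]), np.float64(0.09271178442918225), np.int64(3080))
6 carrier edge (array([0.60504488, 0.00167099]), np.float64(0.08428607660550261), np.int64(1196))
6 lid flange [ 0.53762236 -0.23075796] 0.09232698398711141 2607
6 tin [ 0.48970699 -0.0558814 ] 3915
```

move_arm --rows "50 0 1 -30 0;50 0 1 -60 0;50 0 1 -80 0;50 0 1 -87 0;50 0 1 -91 0;50 0 1 -95 0;50 0 1 -98 0;50 0 1 -101 0;50 0 1 -103 0;50 0 1 -103 0"

```text
t: 14.55
ee_pos: [0.6202, -0.0384, 0.0861]
ee_rot: [0.0, 0.825, -0.566, -0.0]
force: [0.0, 0.2, -1.4]
finger_gap: 0.0616
grasp_force: 20.0
```

move_arm --rows "50 0 0 -1 0;50 0 0 -2 0;50 0 0 -3 0;50 0 0 -3 0"

```text
t: 15.05
ee_pos: [0.6202, -0.0384, 0.0832]
ee_rot: [0.0, 0.825, -0.566, -0.0]
force: [-0.1, 0.0, -1.1]
finger_gap: 0.0615
grasp_force: 20.0
```

move_arm --rows "50 0 0 -1 0;50 0 0 -1 0;72 0 0 -1 0;72 0 0 -1 0;72 0 0 -1 0;72 0 0 10 0;72 0 0 40 0;72 0 0 90 0;85 0 0 115 10;85 -20 25 125 20;85 -20 25 125 30;85 -20 25 125 30"

```text
t: 16.55
ee_pos: [0.6003, -0.0132, 0.2091]
ee_rot: [-0.0, 0.943, -0.333, 0.0]
force: [0.6, -0.1, 0.0]
finger_gap: 0.0851
grasp_force: 0.0
```

```bash
cat > chk.py <<'E'
from rings import *
def chk(tag,pts):
    for n,st,d,W in look(tag):
        for c0 in pts:
            c=np.array(c0)
            for _ in range(2):
                p=sel(W,c,.024,.036,.085,.13)
                if len(p)<25: break
                c,r,k=circ(p[:,:2])
            if len(p)<25: continue
            A=np.linalg.lstsq(np.c_[p[:,:2]-c,np.ones(len(p))],p[:,2],rcond=None)[0]
            print(n,"cup",c.round(4),r.round(4),k,"plane",A.round(4))
E
python3 -c "
from chk import *
chk('7',[(.6205,-.039)])"
```

```text
wrist cup [ 0.6204 -0.0403] 0.0294 1043 plane [ 0.0557 -0.0272  0.0968]
scene cup [ 0.6208 -0.0397] 0.0298 229 plane [-0.0066  0.0088  0.0936]
```

Run:
```python
from rings import *
for n in("wrist","scene"):
    W=np.load(f"pics/{n}7.npz")["W"]
    p=sel(W,(.6206,-.0397),.028,.033,.085,.13); c=np.array((.6206,-.0397))
    a=np.degrees(np.arctan2(p[:,1]-c[1],p[:,0]-c[0]))
    for lo in range(-180,180,45):
        q=p[(a>=lo)&(a<lo+45)]
        if len(q)>5: print(n,lo,len(q),np.percentile(q[:,2],[50,80,95]).round(4))
```

```text
wrist -180 160 [0.0978 0.099  0.0997]
wrist -135 129 [0.0985 0.0992 0.0999]
wrist -90 103 [0.0987 0.0994 0.0998]
wrist -45 102 [0.0987 0.0992 0.0999]
wrist 0 81 [0.0988 0.0992 0.0998]
wrist 45 90 [0.0986 0.0991 0.0995]
wrist 90 150 [0.0978 0.0989 0.0999]
wrist 135 171 [0.0976 0.0988 0.0995]
scene -180 16 [0.0982 0.0998 0.1008]
scene -135 30 [0.0942 0.0987 0.0993]
scene -90 44 [0.0924 0.0981 0.0994]
scene -45 40 [0.094  0.0979 0.0996]
scene 0 11 [0.0978 0.0996 0.1013]
scene 45 36 [0.0939 0.0988 0.1005]
scene 90 21 [0.0931 0.0975 0.0985]
scene 135 40 [0.092  0.0977 0.1006]
```

move_arm --rows "85 -35 52 10 10;85 -70 104 10 20;85 -105 156 10 30;85 -140 208 10 39;85 -170 260 10 39;85 -188 285 10 39;85 -190 287 10 39;85 -190 287 10 39;85 -190 287 10 39"

```text
t: 17.82
ee_pos: [0.4109, 0.2729, 0.2182]
ee_rot: [0.0, 1.0, -0.0, 0.0]
force: [0.2, 0.9, 0.2]
finger_gap: 0.0848
grasp_force: 0.0
```

```bash
python3 -c "
from cup import *
print(env.read_state()['ee_rot'])
cup('8',(.4588,.274))"
```

```text
[ 7.44554634e-05  9.99999996e-01 -2.95356691e-05  4.00303215e-05]
[0.4109 0.2729 0.2182] joints [ 0.465  0.304  1.656 -0.     1.181  2.036] 0.08477413106435093
cup rim [0.4579 0.2738] 0.0296 528 move [47.  1.]
```

move_arm --rows "88 48 1 0 0;88 48 1 -60 0;88 48 1 -120 0;88 48 1 -160 0;88 48 1 -180 0;88 48 1 -190 0;88 48 1 -194 0;88 48 1 -194 0;50 48 1 -194 0;50 48 1 -194 0;50 48 1 -194 0;50 48 1 -194 0" --newtons 20

```text
t: 19.38
ee_pos: [0.4583, 0.2747, 0.0245]
ee_rot: [-0.0, 1.0, 0.001, 0.0]
force: [-1.5, -1.3, 6.2]
finger_gap: 0.0615
grasp_force: 20.0
```

move_arm --rows "50 0 0 20 0;50 0 0 70 0;50 0 0 120 0;50 25 -40 150 10;50 55 -80 165 20;50 85 -120 165 30;50 115 -160 165 40;50 145 -200 165 50;50 165 -230 165 51;50 174 -238 165 51;50 174 -238 165 51;50 174 -238 165 51"

```text
t: 20.88
ee_pos: [0.6315, 0.0377, 0.1892]
ee_rot: [-0.0, 0.902, 0.432, -0.0]
force: [0.1, 0.2, -0.8]
finger_gap: 0.0617
grasp_force: 20.0
```

Run:
```python
from hold import *
hold('9')
W=np.load("pics/wrist9.npz")["W"]
p=sel(W,(.605,.002),.083,.089,.077,.086); print("carrier edge",circ(p[:,:2]))
p=sel(W,(.6047,.0033),.087,.102,.098,.112); print("rim",circ(p[:,:2]))
```

```text
[0.6315 0.0377 0.1892] [-3.000e-04  9.020e-01  4.316e-01 -2.000e-04] 0.06173624380083716 0.64
wrist held rim [0.6311 0.0388] 0.0297 2013 zmed 0.2048
scene held rim [0.6311 0.0382] 0.0302 42 zmed 0.2044
carrier edge (array([0.60514997, 0.00211461]), np.float64(0.08430231674536194), np.int64(1123))
rim (array([0.60546161, 0.00414213]), np.float64(0.09274236590339488), np.int64(3130))
```

move_arm --rows "50 1 -1 -30 0;50 1 -1 -60 0;50 1 -1 -80 0;50 1 -1 -87 0;50 1 -1 -91 0;50 1 -1 -95 0;50 1 -1 -98 0;50 1 -1 -101 0;50 1 -1 -103 0;50 1 -1 -105 0;50 1 -1 -106 0;50 1 -1 -106 0"

```text
t: 22.52
ee_pos: [0.6332, 0.0357, 0.0832]
ee_rot: [-0.0, 0.902, 0.431, -0.0]
force: [-0.6, -0.4, -1.5]
finger_gap: 0.0616
grasp_force: 20.0
```

move_arm --rows "50 0 0 -1 0;50 0 0 -1 0;72 0 0 -1 0;72 0 0 -1 0;72 0 0 -1 0;72 0 0 10 0;72 0 0 40 0;72 0 0 90 0;85 0 0 115 -10;85 -30 -20 125 -20;85 -50 -10 135 -30;85 -50 -10 135 -40"

```text
t: 24.02
ee_pos: [0.5824, 0.0259, 0.2201]
ee_rot: [0.0, 0.996, 0.094, 0.001]
force: [0.3, 0.2, 0.1]
finger_gap: 0.085
grasp_force: 0.0
```

```bash
cat > seat.py <<'E'
from rings import *
def seat(tag,pts,names=("wrist","scene")):
    print(env.read_state()["ee_pos"].round(4))
    for n,st,d,W in look(tag,names):
        for c0 in pts:
            p=sel(W,c0,.022,.035,.095,.12)
            if len(p)<30: continue
            c,r,k=circ(p[:,:2]); p=sel(W,c,.028,.033,.085,.13); a=np.degrees(np.arctan2(p[:,1]-c[1],p[:,0]-c[0]))
            print(n,c.round(4),r.round(4),[(lo,float(np.percentile(p[(a>=lo)&(a<lo+60),2],80).round(4))) for lo in range(-180,180,60) if ((a>=lo)&(a<lo+60)).sum()>5])
        p=sel(W,(.605,.002),.083,.089,.077,.086)
        if len(p)>50:
            c,r,k=circ(p[:,:2]); A=np.linalg.lstsq(np.c_[p[:,:2]-c,np.ones(len(p))],p[:,2],rcond=None)[0]; print(n,"carrier",c,"plane",A.round(4))
        p=sel(W,(.6047,.0033),.087,.102,.098,.112)
        if len(p)>50: print(n,"rim",circ(p[:,:2]))
E
python3 -c "
from seat import *
seat('10',[(.6206,-.0397),(.633,.036)])"
```

```text
[0.5824 0.0259 0.2201]
wrist [ 0.6203 -0.0399] 0.0297 [(-180, 0.0988), (-120, 0.0988), (-60, 0.0991), (0, 0.0991), (60, 0.099), (120, 0.0994)]
wrist [0.6327 0.0362] 0.0296 [(-180, 0.099), (-120, 0.0992), (-60, 0.0993), (0, 0.0993), (60, 0.0993), (120, 0.0992)]
wrist carrier [0.60513679 0.00206561] plane [-0.0019 -0.0016  0.0804]
wrist rim (array([0.60521847, 0.00330232]), np.float64(0.09309772552166422), np.int64(4642))
scene [ 0.6205 -0.0397] 0.0295 [(-180, 0.0992), (-120, 0.0983), (-60, 0.0925), (0, 0.0998), (60, 0.0995), (120, 0.098)]
scene [0.6333 0.0363] 0.0298 [(-180, 0.1), (-120, 0.0986), (-60, 0.0971), (0, 0.0987), (60, 0.0974), (120, 0.0981)]
scene carrier [0.6055329  0.00170355] plane [ 0.0032 -0.0022  0.0805]
scene rim (array([0.60489302, 0.00424106]), np.float64(0.09315678660319125), np.int64(434))
```

move_arm --rows "85 -25 55 0 -10;85 -50 110 0 -11;85 -75 165 0 -11;85 -100 220 0 -11;85 -125 275 0 -11;85 -150 330 0 -11;85 -172 365 0 -11;85 -176 370 0 -11;85 -176 370 0 -11;85 -176 370 0 -11"

```text
t: 25.38
ee_pos: [0.4079, 0.3948, 0.2183]
ee_rot: [0.0, 1.0, 0.001, 0.0]
force: [-0.4, -0.2, 0.2]
finger_gap: 0.0853
grasp_force: 0.0
```

```bash
python3 -c "
from cup import *
print(env.read_state()['ee_rot'])
cup('11',(.4537,.396))"
```

```text
[7.65017655e-05 9.99999421e-01 1.07096769e-03 7.73075586e-05]
[0.4079 0.3948 0.2183] joints [ 0.664  0.409  1.484 -0.     1.249  2.233] 0.08532665175344444
cup rim [0.4534 0.3959] 0.0296 530 move [45.5  1.1]
```

move_arm --rows "88 45 1 0 0;88 45 1 -60 0;88 45 1 -120 0;88 45 1 -160 0;88 45 1 -180 0;88 45 1 -190 0;88 45 1 -194 0;88 45 1 -194 0;50 45 1 -194 0;50 45 1 -194 0;50 45 1 -194 0;50 45 1 -194 0" --newtons 20

```text
t: 26.92
ee_pos: [0.4523, 0.3967, 0.0246]
ee_rot: [-0.0, 1.0, 0.001, 0.0]
force: [-0.9, 0.0, 5.2]
finger_gap: 0.0617
grasp_force: 20.0
```

move_arm --rows "50 0 0 20 0;50 0 0 70 0;50 0 0 120 0;50 12 -45 155 -3;50 28 -100 165 -6;50 44 -155 165 -9;50 60 -210 165 -9;50 76 -265 165 -9;50 92 -320 165 -9;50 104 -370 165 -9;50 108 -388 165 -9;50 108 -388 165 -9"

```text
t: 28.42
ee_pos: [0.5602, 0.0079, 0.1891]
ee_rot: [-0.0, 0.997, -0.078, -0.0]
force: [0.4, -0.0, -0.2]
finger_gap: 0.0615
grasp_force: 20.0
```

Run:
```python
from hold import *
hold('12')
W=np.load("pics/wrist12.npz")["W"]
p=sel(W,(.605,.002),.083,.089,.077,.086); print("carrier edge",circ(p[:,:2]))
```

```text
[0.5602 0.0079 0.1891] [-1.000e-04  9.969e-01 -7.840e-02 -2.000e-04] 0.06152801224161837 1.64
wrist held rim [0.5617 0.0079] 0.0297 2010 zmed 0.2046
scene held rim [0.562  0.0086] 0.03 70 zmed 0.2045
carrier edge (array([0.60510156, 0.00191243]), np.float64(0.08421854013406886), np.int64(1752))
```

move_arm --rows "50 0 1 -30 0;50 0 1 -60 0;50 0 1 -80 0;50 0 1 -87 0;50 0 1 -91 0;50 0 1 -95 0;50 0 1 -98 0;50 0 1 -101 0;50 0 1 -103 0;50 0 1 -105 0;50 0 1 -106 0;50 0 1 -106 0"

```text
t: 30.08
ee_pos: [0.5602, 0.0096, 0.0832]
ee_rot: [-0.0, 0.997, -0.078, -0.0]
force: [0.2, 0.0, -0.5]
finger_gap: 0.0616
grasp_force: 20.0
```

move_arm --rows "50 0 0 -1 0;50 0 0 -1 0;72 0 0 -1 0;72 0 0 -1 0;72 0 0 -1 0;72 0 0 10 0;72 0 0 40 0;72 0 0 90 0;85 0 0 115 0;85 -20 0 135 0;85 -20 0 135 9;85 -20 0 135 9"

```text
t: 31.58
ee_pos: [0.5402, 0.0096, 0.2191]
ee_rot: [0.0, 1.0, 0.001, 0.0]
force: [-0.2, -0.0, -0.8]
finger_gap: 0.0849
grasp_force: 0.0
```

```bash
python3 -c "
from seat import *
seat('13',[(.6206,-.0397),(.633,.036),(.5615,.0088)])"
```

```text
[0.5402 0.0096 0.2191]
wrist [ 0.6201 -0.0399] 0.0297 [(-180, 0.0991), (-120, 0.0988), (-60, 0.0988), (0, 0.0992), (60, 0.0992), (120, 0.0994)]
wrist [0.6326 0.0361] 0.0297 [(-180, 0.0993), (-120, 0.0992), (-60, 0.099), (0, 0.0988), (60, 0.0988), (120, 0.0992)]
wrist [0.5614 0.0095] 0.0296 [(-180, 0.0989), (-120, 0.0991), (-60, 0.0993), (0, 0.0991), (60, 0.0991), (120, 0.0988)]
wrist carrier [0.60494129 0.00196417] plane [-0.0024 -0.0008  0.0803]
wrist rim (array([0.60440884, 0.00310965]), np.float64(0.09308487576846165), np.int64(6794))
scene [ 0.6209 -0.0394] 0.0297 [(-180, 0.0989), (-120, 0.0922), (-60, 0.0991), (0, 0.0986), (60, 0.0991), (120, 0.0981)]
scene [0.633  0.0364] 0.0299 [(-180, 0.0995), (-120, 0.0991), (-60, 0.098), (0, 0.0997), (60, 0.0977), (120, 0.0978)]
scene [0.5619 0.0098] 0.03 [(-180, 0.0989), (-120, 0.0975), (-60, 0.0985), (0, 0.0995), (60, 0.0987), (120, 0.0989)]
scene carrier [0.60535399 0.00188562] plane [0.0003 0.0062 0.0809]
scene rim (array([0.60490956, 0.00423843]), np.float64(0.09315561757115598), np.int64(510))
```

View pics/wrist13.png

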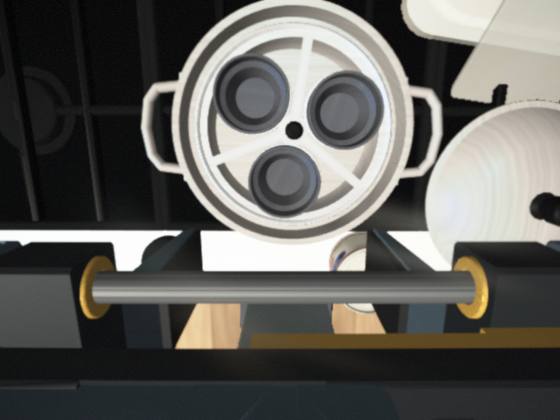

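All three cups sit level in their rings at (252,93), (345,109), (285,181); knob (294,130). Now the lid.

move_arm --rows "60 -10 -55 20 0;60 -20 -110 40 0;60 -32 -165 40 0;60 -45 -215 40 0;60 -54 -238 40 0;60 -54 -238 40 0;60 -54 -238 40 0;60 -54 -238 40 0"

```text
t: 32.67
ee_pos: [0.4865, -0.2275, 0.2582]
ee_rot: [-0.0, 1.0, 0.001, -0.0]
force: [-0.9, 0.2, 0.6]
finger_gap: 0.0602
grasp_force: 0.0
```

```bash
cat > lid.py <<'E'
from rings import *
def lid(tag,c0,zb,names=("wrist","scene","top")):
    "flange and knob with the lid's underside at world height zb"
    st=env.read_state(); print(st["ee_pos"].round(4),st["ee_rot"].round(4))
    for n,st,d,W in look(tag,names):
        c=np.array(c0)
        for _ in range(4):
            p=sel(W,c,.089,.102,zb+.003,zb+.016)
            if len(p)<40: break
            c,r,k=circ(p[:,:2])
        if len(p)>=40:
            A=np.linalg.lstsq(np.c_[p[:,:2]-c,np.ones(len(p))],p[:,2],rcond=None)[0]; print(n,"flange",c.round(4),r.round(4),k,"plane",A.round(4))
        p=sel(W,c0,0,.03,zb+.07,zb+.082)
        if len(p)>10: print(n,"knob",((p.min(0)+p.max(0))/2).round(4),p.mean(0).round(4),np.ptp(p,axis=0).round(4))
E
python3 -c "
from lid import *
lid('14',(.536,-.228),.034)"
```

```text
[ 0.4865 -0.2275  0.2582] [-1.0e-04  1.0e+00  1.2e-03 -0.0e+00]
wrist flange [ 0.5376 -0.2318] 0.0931 3013 plane [ 0.0039 -0.0016  0.045 ]
wrist knob [ 0.5372 -0.2317  0.1081] [ 0.5373 -0.2316  0.1092] [0.0252 0.0247 0.0071]
scene flange [ 0.5388 -0.2311] 0.0928 249 plane [0.0037 0.0005 0.0453]
scene knob [ 0.5382 -0.2304  0.1087] [ 0.5372 -0.228   0.1093] [0.0254 0.024  0.008 ]
top flange [ 0.5362 -0.2308] 0.093 394 plane [ 0.0011 -0.0017  0.0438]
top knob [ 0.5447 -0.2299  0.1079] [ 0.5442 -0.2288  0.1079] [0.0052 0.0162 0.0077]
```

View pics/wrist14.png

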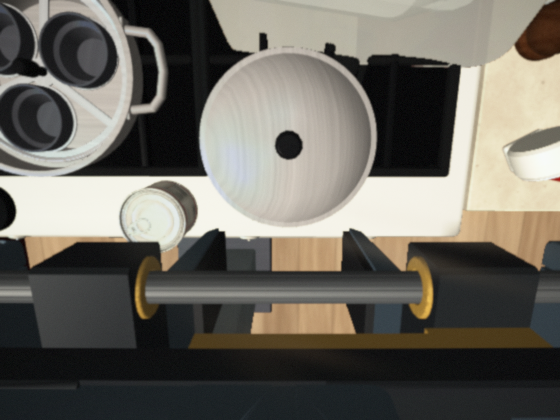

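Lid lies flat with the knob at (288,145); the tin beside it at (157,215) is clear of the fingers.

move_arm --rows "55 51 -4 0 0;55 51 -4 -60 0;55 51 -4 -110 0;55 51 -4 -145 0;55 51 -4 -163 0;55 51 -4 -171 0;55 51 -4 -173 0;55 51 -4 -173 0;0 51 -4 -173 0;0 51 -4 -173 0;0 51 -4 -173 0;0 51 -4 -173 0" --newtons 40

```text
t: 34.33
ee_pos: [0.5373, -0.2325, 0.0854]
ee_rot: [0.0, 1.0, 0.001, 0.0]
force: [-0.3, -0.4, 2.1]
finger_gap: 0.0246
grasp_force: 40.0
```

move_arm --rows "0 0 0 10 0;0 0 0 40 0;0 0 0 80 0;0 0 0 110 0;0 15 45 118 0;0 28 90 118 0;0 42 140 118 0;0 56 190 118 0;0 64 222 118 0;0 68 236 118 0;0 68 236 118 0;0 68 236 118 0" --newtons 50

```text
t: 35.83
ee_pos: [0.605, 0.0027, 0.2033]
ee_rot: [0.0, 1.0, 0.001, -0.0]
force: [0.2, -0.4, -3.3]
finger_gap: 0.0246
grasp_force: 50.0
```

Run:
```python
from lid import *
e=env.read_state()["ee_pos"]
lid('15',e[:2],.034+e[2]-.0854)
for n in("wrist","scene"):
    W=np.load(f"pics/{n}15.npz")["W"]; p=sel(W,(.605,.0033),.088,.102,.096,.112)
    if len(p)>50: print(n,"rim",circ(p[:,:2]))
```

```text
[0.605  0.0027 0.2033] [ 1.e-04  1.e+00  6.e-04 -1.e-04]
wrist flange [0.6056 0.003 ] 0.0928 5093 plane [ 0.0026 -0.002   0.1628]
wrist knob [0.6047 0.0031 0.2279] [0.6146 0.0029 0.2269] [0.035  0.0457 0.012 ]
scene flange [0.606  0.0026] 0.0933 465 plane [ 0.0048 -0.001   0.1632]
scene knob [0.604  0.004  0.2281] [0.5959 0.0062 0.2274] [0.0341 0.0448 0.0117]
top flange [0.6034 0.0032] 0.0931 344 plane [ 0.0053 -0.003   0.1619]
scene rim (array([0.60585943, 0.00265181]), np.float64(0.094241472553112), np.int64(295))
```

View pics/scene15.png

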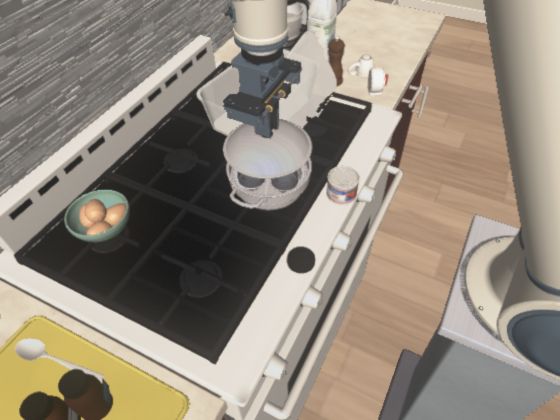

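The lid hangs level over the pan (268,150); tin and jar lid are undisturbed at (342,185), (301,259).

move_arm --rows "0 -1 0.5 -15 0;0 -1 0.5 -30 0;0 -1 0.5 -40 0;0 -1 0.5 -45 0;0 -1 0.5 -48 0;0 -1 0.5 -50 0;0 -1 0.5 -52 0;0 -1 0.5 -54 0;0 -1 0.5 -55 0;0 -1 0.5 -55 0"

```text
t: 37.22
ee_pos: [0.6042, 0.0041, 0.1482]
ee_rot: [-0.0, 1.0, 0.001, -0.0]
force: [-0.4, -0.9, -4.1]
finger_gap: 0.0242
grasp_force: 50.0
```

move_arm --rows "0 0 0 -0.5 0;0 0 0 -1 0;0 0 0 -1.5 0;0 0 0 -2 0;0 0 0 -2 0;0 0 0 -2 0"

```text
t: 37.98
ee_pos: [0.6044, 0.0041, 0.1479]
ee_rot: [0.0, 1.0, 0.001, 0.001]
force: [-8.2, -0.1, 22.5]
finger_gap: 0.0246
grasp_force: 50.0
```

move_arm --rows "0 0 0 -1 0;0 0 0 -0.5 0;55 0 0 0 0;55 0 0 0 0;55 0 0 0 0;55 0 0 10 0;55 0 0 40 0;55 0 0 80 0;55 -50 0 100 0;55 -60 0 100 0;55 -60 0 100 0;55 -60 0 100 0"

```text
t: 39.48
ee_pos: [0.5449, 0.0041, 0.2459]
ee_rot: [-0.0, 1.0, 0.001, -0.0]
force: [-0.5, -0.4, -0.0]
finger_gap: 0.0551
grasp_force: 0.0
```

Run:
```python
from lid import *
lid('16',(.605,.0035),.096)
for n in("wrist","scene","top"):
    W=np.load(f"pics/{n}16.npz")["W"]
    p=sel(W,(.455,.1445),0,.05,.012,.022); print(n,"jar",((p[:,:2].min(0)+p[:,:2].max(0))/2).round(3) if len(p)>20 else None)
    p=sel(W,(.453,-.08),0,.06,.05,.064); print(n,"tin",((p[:,:2].min(0)+p[:,:2].max(0))/2).round(3) if len(p)>20 else None)
```

```text
[0.5449 0.0041 0.2459] [-0.e+00  1.e+00  9.e-04 -1.e-04]
wrist flange [0.6041 0.0042] 0.093 4548 plane [-0.0006  0.0018  0.1073]
wrist knob [0.604  0.0044 0.1707] [0.6043 0.0044 0.1717] [0.0247 0.0246 0.0073]
scene flange [0.605 0.004] 0.0936 494 plane [ 0.0031 -0.0071  0.1075]
scene knob [0.6038 0.0044 0.1709] [0.6033 0.0072 0.1715] [0.0236 0.0239 0.0095]
top flange [0.6019 0.0042] 0.0932 190 plane [-0.014   0.0181  0.1053]
wrist jar [0.462 0.14 ]
wrist tin [ 0.471 -0.08 ]
scene jar [0.463 0.145]
scene tin [ 0.453 -0.081]
top jar [0.456 0.145]
top tin [ 0.453 -0.08 ]
```

View pics/wrist16.png

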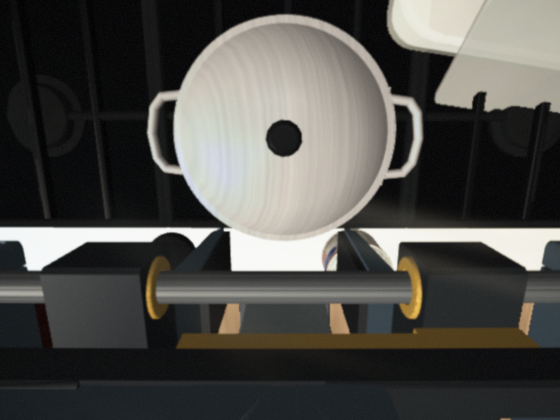

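The lid sits level and centred on the pan (knob at (284,138), flange even all round), the gripper is clear, and the bystanders haven't moved.

```bash
python3 -c "
from plant import order
print(order.job_done())"
```

```text
the job is handed in; nothing more can be done
None
```

I handed the job in at about 40 s of robot time: the carrier is flat on the ledge, all three cups are seated level in their rings, the lid is level on the rim, and the jar lid and tin have not moved; the hand-in returned no verdict.

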